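Take the repair pile apart

TASK

Take the pile apart from the top down, one thing at a time, and set each straight on its own place: first the clear screw box flat on the floor of the white tray, then the amber tape roll over the spindle of the black tape holder, then the opened phone (green circuit board showing at one end) lengthways into the aluminium repair holder between its stops, and last the plain black phone back lengthways in the middle of the blue mat, between its ribs. Everything must lie flat and be let go of; leave the solder spool and the red-handled cutters where they are.

Things in the scene. Friction and masses are not known exactly. Their poses are not given: they have to be found in the camera images.
- screws: Clear plastic box of tiny screws with its lid fixed shut, 30 (x) x 37 (y) x 12 mm, 14 g; at the start it is the top of the pile, lying on the tape roll, its underside 24 mm above the bench. Origin at the centre of its underside, z up. Its sides are upright; take it across x or y.
- tape_roll: Amber roll of tape lying flat, 52 mm across, 12 mm high, with a central hole about 22 mm wide, 25 g; at the start it lies on the opened phone under the screw box, its underside 12 mm above the bench. Origin at the centre of its underside, z up (along the hole).
- open_phone: Opened black phone back with green circuit board and orange ribbon showing at one end, 112 (x) x 54 (y) mm, body 6 mm thick (small parts reach 9 mm), 32 g; at the start it lies across the plain black back (its x axis roughly at right angles to the other's), under the tape roll, its underside 6 mm above the bench. Origin at the centre of its underside, z up. Take it by its long edges, across y, with the fingertips just above whatever it lies on.
- black_back: Plain black phone back, 124 (x) x 60 (y) mm, body 6 mm thick, 24 g; at the start it lies on the bench at the bottom of the pile. The pile and the four places stand in one row across the front of the bench, in any order; behind the row, from about x = 0.6 m on (y = -0.35 to -0.05 m), stands a fixed microscope 0.31 m high: carry things along the row, not in a wide arc behind it. Origin at the centre of its underside, z up. Take it by its long edges, across y.
- screw_tray: White oblong tray, fixed, 104 (x) x 181 (y) x 30 mm with sloping walls; its flat floor, 4 mm above the bench, measures about 70 (x) x 140 (y) mm. Origin at the centre of its underside, z up. Fingers have most room when they close along its y axis.
- tape_holder: Tape holder, fixed: round black foot 76 mm across and 8 mm high, with a thin upright steel spindle 8 mm thick in its middle whose pointed end stands 30 mm above the bench. Origin at the centre of the underside, z up. The roll lies on the foot, its underside 8 mm above the bench.
- repair_holder: Repair holder, fixed: bare aluminium plate 148 (x) x 86 (y) x 8 mm; on it, 8 mm high, a black stop at each end (128 mm clear between them along x) and four small brass posts at x = +-44 mm, y = +-38.5 mm (70 mm clear between them across y). Origin at the centre of the underside, z up. The phone lies on the plate, 8 mm above the bench, its x axis along the holder's, either way round.
- blue_mat: Blue silicone mat, fixed, 160 (x) x 92 (y) x 3 mm, with a rib 3 mm higher at each end (142 mm clear between them along x). Origin at the centre of the underside, z up. The phone back lies on it, 3 mm above the bench, its x axis along the mat's, either way round.
- spool: Bystander: pale spool of solder, 47 mm across, 25 mm high, standing loose at the back of the bench. Origin at the centre of its underside.
- cutters: Bystander: red-handled cutters, 41 x 115 x 9 mm, lying loose at the back left of the bench. Origin at the centre of the underside.
There are look-alikes about, which are no part of the job. Of the things shaped like the tape_holder, the black one is meant.

How it is judged:
By the outcome, as a careful person would: the job done as asked, in the order asked, and still so for the second after the job is handed in, with the robot touching nothing.
It also fails if it takes over 120 s, if anything falls off the work surface, if the arm or the gripper's body presses on something with over 40 N, if the wrist force passes 120 N, or if a joint passes its speed limit or range.

ROBOT

A 6-joint arm with a two-finger parallel gripper is mounted at the origin on a cart in front of the work surface, level with it; the furniture and walls round the work are solid. World frame = base frame: x ahead of the robot, y to its left, z up, the work surface at z = 0. Lengths are in m, angles in rad, forces in N, time in s.
With the tool pointing down it reaches from about 0.35 to 0.775 m from the base axis. Payload 7.3 kg.
Tool frame: the origin (TCP) lies on the centre line of the jaws, within the pads' length; the fingertips stand 17 mm ahead of it and the grasp point (between the pads) lies 2 mm behind it (robot.tcp_to_tips is the distance from the TCP to the fingertips, in m); z points along the fingers, y is the line along which they close (so a half turn about z gives the same grasp; the last joint's range is limited). The gripper opens to 92 mm and grips with 3 to 60 N. Pads are 19 mm wide; open, the fingers measure 130 mm over their backs; the gripper's body (75 mm by 190 mm) begins 47 mm behind the grasp point.
Start: joints at [-1.381, 0.342, 1.524, -0, 1.275, -0.146], TCP at [0.173, -0.496, 0.244] pointing down, gripper open.
Joint ranges: [-2.53, 2.53], [-0.77, 2.02], [0.04, 2.7], [-1, 4.14], [0.28, 2.66], [-3.11, 3.11]. Speed limits (rad/s): [2.57, 2.57, 3.14, 3.14, 3.14, 3.14].

INTERFACE

Orientations are given as [roll, pitch, yaw] about the fixed x, y, z axes, in that order (R = Rz(yaw) Ry(pitch) Rx(roll)).
In Python, from cell import robot gives the robot as it stands. The module is installed in compiled form; this text tells all that it offers.
- The arm moves only by the tool carry_out, never from a script. Its argument "commands" is a list of rows, each a list of 3 entries, a list of its own where there are three numbers: the shift along the tool's x, y, z in m, then the turn about the tool's z in rad, then the opening, from 0 (shut) to 1 (fully open). In form: [[[dx, dy, dz], yaw, claw], ...]. A call has 1 to 20 rows; each row shifts and turns the commanded pose from where the row before left it, along the tool's axes as they then stand; what a row does not reach is not made up. A row lasts 1/8 s, in which the tool goes at most 62.5 mm and 10.7 degrees, less where a joint would pass 70% of its speed; a pose out of reach is approached as far as the arm can. A call is refused whole if a number of a shift passes 0.0625 or a number of a turn 0.188, either way. A call with a gripper value outside its range is refused whole. The fingers move at their own pace and stop on an object; "newtons" is the grip in N (left out, the last holds). Time passes only in rows, so rows that do not move let the fingers close. It gives the time, the measured TCP pose, the force, the opening and the grip force at its end, in the units of the state.
- robot.observe(): the state, without advancing time (a new reading comes with each control period).
- robot.read_camera(name): name is "scene" or "top"; returns a dict with "pixels" (420x560x3 uint8, red, green, blue), "fx", "fy", "cx", "cy" (pixels), "view" (4x4, takes a point from world to camera coordinates). Camera axes: x right, y up, looking along -z (the intrinsics and any distortion apply to the point x, -y, -z); pixel columns grow to the right and rows downward; lengths in m; the calibration is good to about 2 mm. A picture is of the moment at which its call begins. There is no depth.
- robot.hand_in(): hands the job in; it is judged then, once.
Trained networks look in a picture, given as the dict that the camera call returned (one of the last four; its "shot" number tells which), for a name from the list of things; names that differ only in an ending like _2 or _b are one class to them, and where a whole thing is asked for, a point or a joint stands for the part that bears it (a point fixed in the world has none). Each returns a list of dicts, best first, with "p" (0 to 1); they miss things now and then, are a little off and sometimes report something else, mostly with a low value. They report only what shows in the picture. A call takes as long as a camera call. They do not tell look-alikes from the thing itself.
- robot.find_in(picture, name): "at" ([column, row] in pixels, amid what is visible of it).
- robot.tip_of(picture, name): "at" ([column, row] in pixels: a listed point, or the origin of a listed thing).
The state is a dict: "time": time; "qpos": joint angles; "qvel": joint speeds; "joint_efforts": joint torques, N m; "tool_pos": TCP position; "tool_rot": TCP orientation; "contact_force": force on the tool from outside, world axes, zero at the start; "torque": the same for the moment, N m; "opening": finger opening in m; "grip_force": force on a finger pad.
Only numpy, scipy, OpenCV 4.12 (cv2) and the standard library are available. Lean on these libraries where they do the work, as an engineer would, in place of code of your own. Each camera call takes 0.05 s, during which the arm holds its last target. There are 200 camera calls.

## Working session

There is one attempt and no reset: what is moved stays moved. The work goes in short steps, Python scripts to look and compute and a tool call to move; the robot and the scene stay as the last step left them, time stands still between calls to the robot, and variables do not carry over. Pictures are saved under pics/ and viewed, at most 14 in all, crops included, and the job is handed in when it is done.

Besides the shell and the picture viewer there is one more tool, called after "Emit:" as name(argument=value, ...), one argument or row to a line, values as JSON. carry_out: Moves the arm, as the interface text tells. Its arguments: {"type":"object","properties":{"commands":{"type":"array"},"newtons":{"type":"number"}},"required":["commands"]}

```bash
mkdir -p pics; cat > h.py <<'E'
import numpy as np, cv2
from cell import robot
def shot(n,f=None):
    p=robot.read_camera(n)
    if f: cv2.imwrite(f'pics/{f}.png',p['pixels'][...,::-1])
    return p
def back(p,uv,z):
    "pixel -> world at height z"
    V=np.array(p['view']);R=V[:3,:3];t=V[:3,3];c=-R.T@t
    d=np.array([(uv[0]-p['cx'])/p['fx'],-(uv[1]-p['cy'])/p['fy'],-1.]);w=R.T@d
    return c+w*(z-c[2])/w[2]
def proj(p,X):
    V=np.array(p['view']);x=V[:3,:3]@np.array(X)+V[:3,3]
    return np.array([p['cx']-p['fx']*x[0]/x[2],p['cy']+p['fy']*x[1]/x[2]])
E
python3 - <<'E'
from h import *
for n in('top','scene'):
    p=shot(n,n+'0');print(n,{k:v for k,v in p.items() if k!='pixels'})
    for t,z in dict(screws=.03,tape_roll=.02,open_phone=.01,black_back=.005,screw_tray=.004,tape_holder=.008,repair_holder=.008,blue_mat=.003,spool=.02,cutters=.005).items():
        for f in('find_in','tip_of'):
            print(t,f,[(np.round(r['at']).tolist(),round(r['p'],2),back(p,r['at'],z).round(3)[:2].tolist()) for r in getattr(robot,f)(p,t)[:3]])
print(robot.observe())
E
```

```text
top {'fx': 418.8871918237472, 'fy': 418.8871918237472, 'cx': 281.58486097060023, 'cy': 210.76291079344944, 'view': array([[ 0.00195955, -0.9999595 ,  0.00878454, -0.17402891],
       [ 0.99576324,  0.00275877,  0.0919128 , -0.52544492],
       [-0.09193331,  0.00856721,  0.99572831, -1.42580871],
       [ 0.        ,  0.        ,  0.        ,  1.        ]]), 'shot': 1}
screws find_in [([342.0, 222.0], 0.66, [0.488, -0.381])]
screws tip_of [([340.0, 221.0], 0.58, [0.49, -0.374])]
tape_roll find_in [([338.0, 227.0], 0.51, [0.469, -0.368]), ([291.0, 229.0], 0.3, [0.464, -0.206])]
tape_roll tip_of [([342.0, 223.0], 0.49, [0.485, -0.383])]
open_phone find_in [([331.0, 223.0], 0.58, [0.486, -0.346])]
open_phone tip_of []
black_back find_in [([346.0, 232.0], 0.57, [0.455, -0.4]), ([340.0, 223.0], 0.25, [0.486, -0.377])]
black_back tip_of [([347.0, 225.0], 0.52, [0.477, -0.401])]
screw_tray find_in [([245.0, 216.0], 0.95, [0.51, -0.044])]
screw_tray tip_of [([245.0, 217.0], 0.71, [0.504, -0.044]), ([339.0, 223.0], 0.27, [0.486, -0.375])]
tape_holder find_in [([291.0, 226.0], 0.92, [0.472, -0
[... 2265 characters left out ...]
.32, [0.663, 0.185])]
{'time': 2.1, 'qpos': array([-1.38100417e+00,  3.41990256e-01,  1.52411439e+00,  3.75136597e-05,
        1.27543034e+00, -1.45985793e-01]), 'qvel': array([-0.00072794,  0.00087586,  0.00119017, -0.00219931,  0.00011721,
       -0.00022493]), 'joint_efforts': array([ 1.07454102e-04, -4.31127977e+01, -2.44475001e+01,  7.18500651e-02,
        4.82412684e-02,  3.30498244e-05]), 'tool_pos': array([ 0.17302847, -0.4956708 ,  0.24374054]), 'tool_rot': array([ 3.14153038e+00, -2.71187617e-05,  3.35767035e-01]), 'contact_force': array([1.06168862, 0.26464389, 0.2656141 ]), 'torque': array([-0.00417406,  0.00722488,  0.02613943]), 'grip_force': 0.0, 'opening': 0.0917304252633905}
```

```bash
python3 - <<'E'
import cv2,numpy as np
t=cv2.imread('pics/top0.png');s=cv2.imread('pics/scene0.png')
a=cv2.resize(t[160:275,90:450],(792,253),interpolation=cv2.INTER_CUBIC)
b=cv2.resize(s[150:300,170:420],(575,345),interpolation=cv2.INTER_CUBIC)
o=np.zeros((600,792,3),np.uint8);o[:253]=a;o[255:600,:575]=b;cv2.imwrite('pics/c0.png',o)
a=cv2.resize(t[180:270,270:390],(800,600),interpolation=cv2.INTER_CUBIC);cv2.imwrite('pics/c1.png',a)
E
```

```text
(no output)
```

View pics/c0.png

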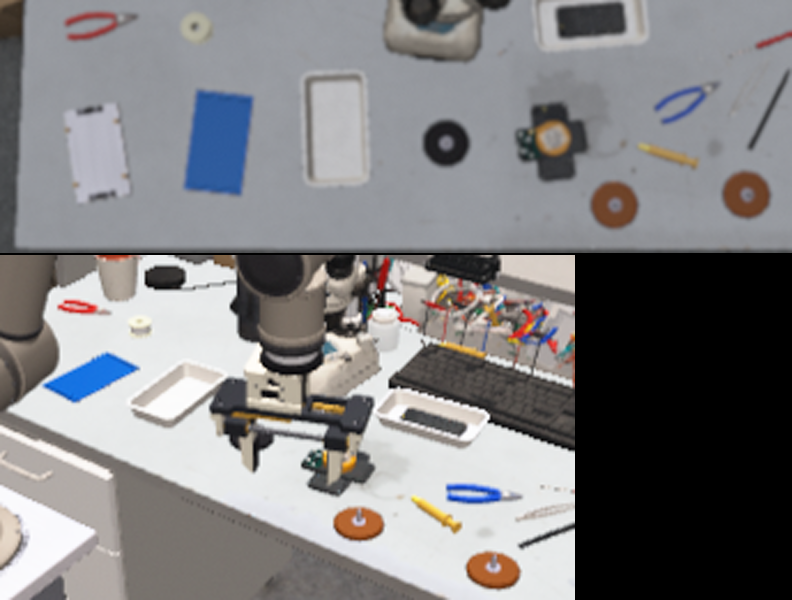

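View pics/c1.png

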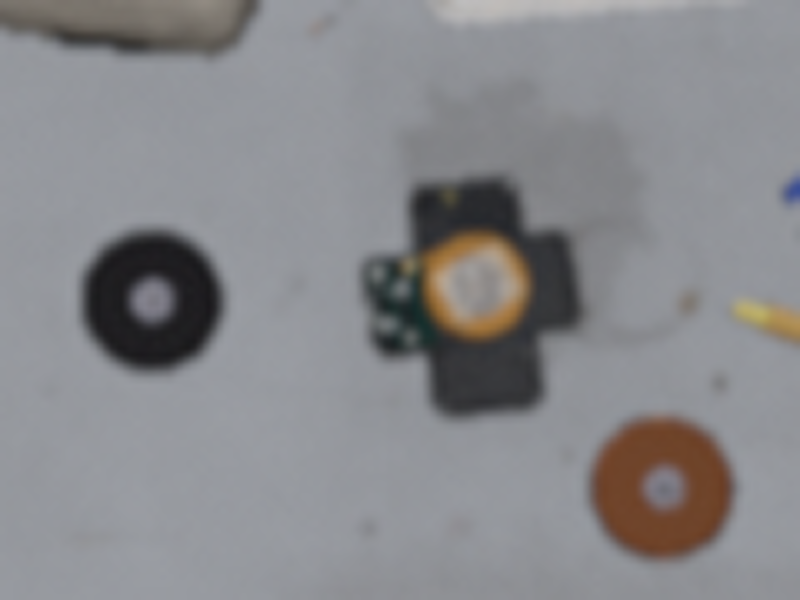

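```bash
cat >> h.py <<'E'
def ortho(p,x0,x1,y0,y1,z,s=.0005):
    "bird's-eye at height z: column = (y1-y)/s, row = (x1-x)/s"
    W,H=int((y1-y0)/s),int((x1-x0)/s)
    w=[(x1,y1),(x1,y0),(x0,y0),(x0,y1)]
    M=cv2.getPerspectiveTransform(np.float32([proj(p,(x,y,z)) for x,y in w]),np.float32([(0,0),(W,0),(W,H),(0,H)]))
    return cv2.warpPerspective(p['pixels'],M,(W,H),flags=cv2.INTER_CUBIC)
def rect(mask,x1,y1,s=.0005):
    c=max(cv2.findContours(mask.astype(np.uint8),cv2.RETR_EXTERNAL,cv2.CHAIN_APPROX_NONE)[0],key=cv2.contourArea)
    (u,v),(w,h),_=r=cv2.minAreaRect(c)
    b=cv2.boxPoints(r);e=b[1]-b[0];f=b[2]-b[1]
    if np.hypot(*f)>np.hypot(*e): e=f
    d=np.array([-e[1],-e[0]]) # world x,y dir of long side
    yaw=(np.arctan2(d[1],d[0])+np.pi/2)%np.pi-np.pi/2
    return np.round([x1-v*s,y1-u*s,max(w,h)*s*1000,min(w,h)*s*1000,yaw],4)
E
python3 - <<'E'
from h import *
p=shot('top')
def go(name,c,r,z,f):
    a=(c[0]-r,c[0]+r,c[1]-r,c[1]+r);o=ortho(p,*a,z)
    hsv=cv2.cvtColor(o,cv2.COLOR_RGB2HSV).astype(int)
    m=cv2.morphologyEx(f(hsv).astype(np.uint8),cv2.MORPH_OPEN,np.ones((7,7)))
    print(name,rect(m,a[1],a[3]))
    return o,m
o,_=go('mat',(.475,.157),.11,.003,lambda h:(h[...,1]>110)&(abs(h[...,0]-108)<14))
t,_=go('tray rim',(.508,-.044),.12,.03,lambda h:(h[...,2]>185))
g,_=go('holder',(.45,.345),.11,.008,lambda h:(h[...,2]>180))
b,_=go('black foot',(.475,-.207),.06,.008,lambda h:(h[...,2]<95))
k,_=go('amber',(.48,-.375),.09,.024,lambda h:(h[...,1]>100)&(abs(h[...,0]-17)<8))
go('back+phone dark',(.48,-.375),.09,.006,lambda h:(h[...,2]<100))
x=ortho(p,.435,.525,-.43,-.32,.036,.00025)
cv2.imwrite('pics/o1.png',np.hstack([cv2.resize(x,(400,327)),cv2.resize(g,(327,327))])[...,::-1])
E
```

```text
mat [ 4.800000e-01  1.512000e-01  1.561164e+02  8.942910e+01 -1.039000e-01]
tray rim [ 4.948000e-01 -4.290000e-02  1.522077e+02  7.770490e+01  4.670000e-02]
holder [  0.4627   0.3426 146.7804  83.1147   0.1822]
black foot [ 0.479  -0.211  72.     72.     -1.5708]
amber [ 0.4864 -0.3781 56.6612 56.6612 -1.2925]
back+phone dark [  0.4821  -0.3805 122.499  112.1904  -0.5438]
```

View pics/o1.png

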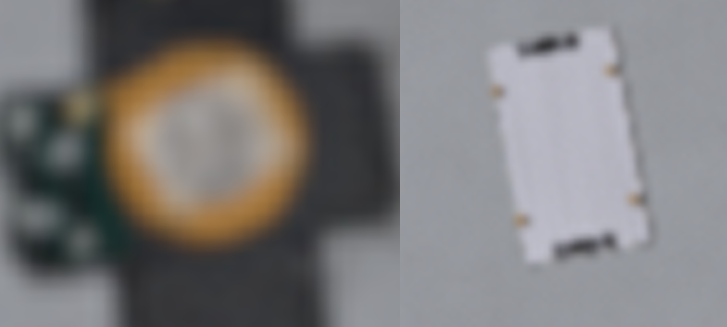

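```bash
cat >> h.py <<'E'
def to(x,y,z,yaw):
    s=robot.observe();P=np.array(s['tool_pos']);c=s['tool_rot'][2]
    d=np.array([x,y,z])-P;turn=-(yaw-c);turn=(turn+np.pi)%(2*np.pi)-np.pi
    f=lambda a:(np.array([np.cos(a)*d[0]+np.sin(a)*d[1],np.sin(a)*d[0]-np.cos(a)*d[1],-d[2]])*1000).round(1)
    print('t',round(s['time'],2),'rot',np.round(s['tool_rot'],3),'pos',P.round(4),'turn',round(turn,3),'| shift before turn',f(c),'after turn',f(yaw))
E
python3 - <<'E'
from h import *
p=shot('top')
o=ortho(p,.38,.62,-.165,.075,.03);v=cv2.cvtColor(o,cv2.COLOR_RGB2HSV).astype(int)
for th in (165,172,180,190):
    m=cv2.morphologyEx(((v[...,2]>th)&(v[...,1]<40)).astype(np.uint8),cv2.MORPH_OPEN,np.ones((5,5)));print(th,rect(m,.62,.075))
o2=ortho(p,.38,.62,-.165,.075,.004)
# box: pale blob inside roll at z=.036
x=ortho(p,.436,.536,-.428,-.328,.036);h=cv2.cvtColor(x,cv2.COLOR_RGB2HSV).astype(int)
for s in (80,100,120):
    m=((h[...,1]<s)&(h[...,2]>115)).astype(np.uint8);yy,xx=np.mgrid[:200,:200];m[np.hypot(xx-100,yy-98)>50]=0
    m=cv2.morphologyEx(m,cv2.MORPH_OPEN,np.ones((9,9)));print('box',s,rect(m,.536,-.328))
cv2.imwrite('pics/o2.png',np.hstack([cv2.resize(o,(390,390)),cv2.resize(x,(390,390))])[...,::-1])
to(.487,-.378,.15,.49)
E
```

```text
165 [ 5.013000e-01 -3.610000e-02  1.876488e+02  1.099743e+02  5.100000e-02]
172 [ 4.946000e-01 -4.390000e-02  1.700113e+02  9.175970e+01  2.380000e-02]
180 [ 4.922000e-01 -4.340000e-02  1.600704e+02  8.063510e+01  5.760000e-02]
190 [ 4.968000e-01 -3.970000e-02  1.453041e+02  6.872600e+01  3.870000e-02]Traceback (most recent call last):
  File "<stdin>", line 10, in <module>
IndexError: boolean index did not match indexed array along axis 1; size of axis is 199 but size of corresponding boolean axis is 200
```

```bash
python3 - <<'E'
from h import *
p=shot('top')
o=ortho(p,.38,.62,-.165,.075,.03)
x=ortho(p,.436,.536,-.428,-.328,.036);h=cv2.cvtColor(x,cv2.COLOR_RGB2HSV).astype(int)
for s in (80,100,120):
    m=((h[...,1]<s)&(h[...,2]>115)).astype(np.uint8);yy,xx=np.indices(m.shape);m[np.hypot(xx-100,yy-98)>50]=0
    m=cv2.morphologyEx(m,cv2.MORPH_OPEN,np.ones((9,9)));print('box',s,rect(m,.536,-.328))
cv2.imwrite('pics/o2.png',np.hstack([cv2.resize(o,(390,390)),cv2.resize(x,(390,390))])[...,::-1])
to(.487,-.378,.15,.49)
E
```

```text
box 80 [ 0.4857 -0.3772 36.3307 31.9556 -1.0899]
box 100 [ 0.4857 -0.3774 39.3548 33.9882 -1.1071]
box 120 [ 0.4862 -0.3784 44.2741 36.2243 -1.1071]
t 2.25 rot [3.141 0.    0.336] pos [ 0.173  -0.4957  0.2437] turn -0.154 | shift before turn [335.2  -7.7  93.7] after turn [332.4  43.9  93.7]
```

View pics/o2.png

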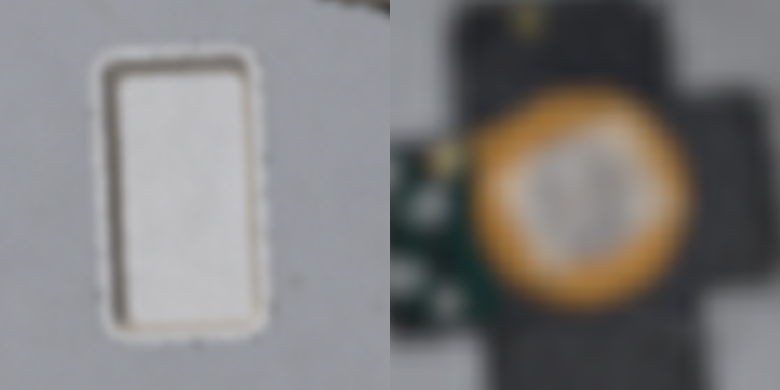

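Emit:
carry_out(
  commands=[
    [[0,0,0],-0.134,1],
    [[0.03,0.0035,0.01],0,1],
    [[0.03,0.0035,0.01],0,1],
    [[0.03,0.0035,0.01],0,1],
    [[0.03,0.0035,0.01],0,1],
    [[0.03,0.0035,0.01],0,1],
    [[0.03,0.0035,0.01],0,1],
    [[0.03,0.0035,0.01],0,1],
    [[0.03,0.0035,0.01],0,1],
    [[0.03,0.0035,0.01],0,1],
    [[0.03,0.0035,0.01],0,1],
    [[0.03,0.0015,0.01],0,1],
    [[0.0,0,0.01],0,1],
    [[0,0,0],0,1],
    [[0,0,0],0,1],
  ],
  newtons=10,
)

```text
time: 4.12
tool_pos: [0.4831, -0.3795, 0.1241]
tool_rot: [3.141, 0.0, 0.469]
contact_force: [-0.3, -0.2, -0.2]
opening: 0.092
grip_force: 0.0
```

```bash
python3 -c "
from h import *
to(.486,-.3775,.044,.47)"
```

```text
t 4.12 rot [3.141 0.    0.469] pos [ 0.4831 -0.3795  0.1241] turn -0.001 | shift before turn [ 3.5 -0.5 80.1] after turn [ 3.5 -0.5 80.1]
```

Emit:
carry_out(
  commands=[
    [[0.0035,0,0.02],0,1],
    [[0,0,0.02],0,1],
    [[0,0,0.02],0,1],
    [[0,0,0.01],0,1],
    [[0,0,0.01],0,1],
    [[0,0,0],0,0.6],
    [[0,0,0],0,0.5],
    [[0,0,0],0,0.4],
    [[0,0,0],0,0.3],
    [[0,0,0],0,0.2],
    [[0,0,0],0,0.2],
    [[0,0,0],0,0.2],
    [[0,0,0],0,0.2],
  ],
  newtons=8,
)

```text
time: 5.75
tool_pos: [0.4869, -0.3773, 0.0438]
tool_rot: [3.142, 0.0, 0.47]
contact_force: [-0.0, 0.1, 0.3]
opening: 0.0368
grip_force: 8.0
```

Emit:
carry_out(
  commands=[
    [[0,0,-0.01],0,0.2],
    [[0,0,-0.02],0,0.2],
    [[0,0,-0.025],0,0.2],
    [[0,0,-0.025],0,0.2],
    [[0.007,-0.0125,0],0,0.2],
    [[0.0135,-0.025,0],0,0.2],
    [[0.0135,-0.025,0],0,0.2],
    [[0.0135,-0.025,0],0,0.2],
    [[0.0135,-0.025,0],0,0.2],
    [[0.0135,-0.025,0],0,0.2],
    [[0.0135,-0.025,0],0,0.2],
    [[0.0135,-0.025,0],0,0.2],
    [[0.0135,-0.025,0],0,0.2],
    [[0.0135,-0.025,0],0,0.2],
    [[0.0135,-0.025,0],0,0.2],
    [[0.0135,-0.025,0],0,0.2],
    [[0.007,-0.0125,0],0,0.2],
  ],
)

```text
time: 7.88
tool_pos: [0.4949, -0.0343, 0.1229]
tool_rot: [-3.14, 0.001, 0.471]
contact_force: [0.7, -0.4, -1.0]
opening: 0.0368
grip_force: 8.0
```

Emit:
carry_out(
  commands=[
    [[0,0,0],-0.115,0.2],
    [[0,0,0],-0.115,0.2],
    [[0,0,0],-0.115,0.2],
    [[0,0,0],-0.115,0.2],
    [[0,0,0],-0.115,0.2],
    [[0,0,0],-0.115,0.2],
    [[0,0,0],-0.115,0.2],
    [[0,0,0],-0.115,0.2],
    [[0,0,0],-0.115,0.2],
    [[0,0,0],-0.118,0.2],
    [[0,0,0],0,0.2],
    [[0,0,0],0,0.2],
  ],
)

```text
time: 9.38
tool_pos: [0.4958, -0.0362, 0.1235]
tool_rot: [-3.141, -0.0, 1.62]
contact_force: [-0.5, 0.3, -0.6]
opening: 0.0371
grip_force: 8.0
```

```bash
python3 - <<'E'
from h import *
to(.495,-.036,.0245,1.623)
a=shot('top');s=shot('scene')
q=lambda i,x,y,w,h:cv2.resize(i['pixels'][y:y+h,x:x+w],(390,292))
cv2.imwrite('pics/v1.png',np.hstack([q(a,210,180,80,60),q(s,190,150,120,90)])[...,::-1])
E
```

```text
t 9.38 rot [-3.141 -0.     1.62 ] pos [ 0.4958 -0.0362  0.1235] turn -0.003 | shift before turn [ 0.2 -0.8 99. ] after turn [ 0.2 -0.8 99. ]
```

View pics/v1.png

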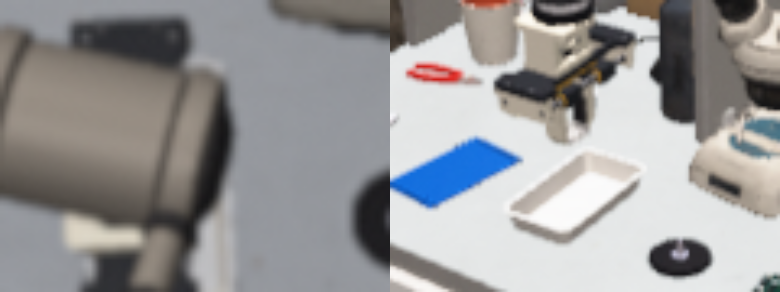

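Emit:
carry_out(
  commands=[
    [[0,0,0.02],0,0.2],
    [[0,0,0.02],0,0.2],
    [[0,0,0.02],0,0.2],
    [[0,0,0.015],0,0.2],
    [[0,0,0.012],0,0.2],
    [[0,0,0.008],0,0.2],
    [[0,0,0.004],0,0.2],
    [[0,0,0],0,0.2],
    [[0,0,0],0,0.2],
  ],
)

```text
time: 10.6
tool_pos: [0.4963, -0.0363, 0.0251]
tool_rot: [3.141, 0.0, 1.623]
contact_force: [0.1, -0.6, -0.7]
opening: 0.0368
grip_force: 8.0
```

Emit:
carry_out(
  commands=[
    [[0,0,0.0012],0,0.2],
    [[0,0,0],0,0.42],
    [[0,0,0],0,0.5],
    [[0,0,0],0,0.55],
    [[0,0,0],0,0.6],
    [[0,0,-0.01],0,0.6],
    [[0,0,-0.02],0,0.6],
    [[0,0,-0.035],0,0.6],
    [[0,0,-0.035],0,0.8],
    [[0,0,0],0.1,1],
    [[0,0,0],0.1,1],
    [[0,0,0],0.1,1],
    [[0,0,0],0.1,1],
    [[0,0,0],0.1,1],
    [[0,0,0],0.1,1],
    [[0,0,0],0.1,1],
    [[0,0,0],0,1],
  ],
)

```text
time: 12.72
tool_pos: [0.4961, -0.0362, 0.1241]
tool_rot: [3.141, -0.0, 0.924]
contact_force: [-0.0, 0.4, -0.6]
opening: 0.0919
grip_force: 0.0
```

```bash
python3 -c "
from h import *
to(.486,-.378,.033,.92)"
```

```text
t 12.72 rot [ 3.141 -0.     0.924] pos [ 0.4961 -0.0362  0.1241] turn 0.004 | shift before turn [-278.8  198.    91.1] after turn [-278.   199.1   91.1]
```

Emit:
carry_out(
  commands=[
    [[-0.0135,0.01,0],0,1],
    [[-0.025,0.018,0],0,1],
    [[-0.03,0.0213,0],0,1],
    [[-0.03,0.0213,0],0,1],
    [[-0.03,0.0213,0],0,1],
    [[-0.03,0.0213,0],0,1],
    [[-0.03,0.0213,0],0,1],
    [[-0.03,0.0213,0],0,1],
    [[-0.025,0.018,0],0,1],
    [[-0.02,0.0135,0],0,1],
    [[-0.015,0.0106,0],0,1],
    [[0,0,0],0,1],
    [[0,0,0],0,1],
  ],
)

```text
time: 14.35
tool_pos: [0.4855, -0.377, 0.1234]
tool_rot: [-3.141, -0.0, 0.923]
contact_force: [0.4, -0.2, -0.5]
opening: 0.0919
grip_force: 0.0
```

```bash
python3 - <<'E'
from h import *
to(.486,-.378,.033,.92)
a=shot('top');s=shot('scene')
x=ortho(a,.44,.56,-.095,.025,.016)
q=lambda i,x,y,w,h:cv2.resize(i['pixels'][y:y+h,x:x+w],(390,292))
cv2.imwrite('pics/v2.png',np.hstack([cv2.resize(x,(292,292)),q(s,190,170,120,90)])[...,::-1])
E
```

```text
t 14.35 rot [-3.141 -0.     0.923] pos [ 0.4855 -0.377   0.1234] turn 0.003 | shift before turn [-0.5  1.  90.4] after turn [-0.5  1.  90.4]
```

View pics/v2.png

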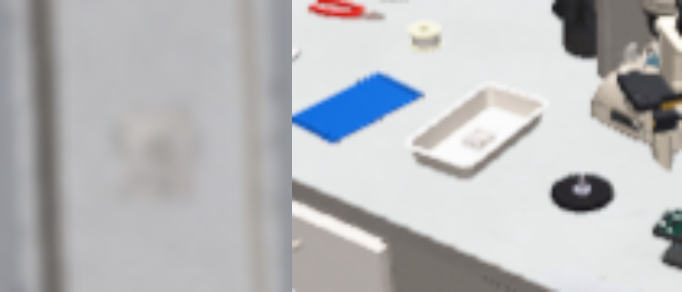

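The box lies in the tray, at about (155,150) in the left panel. Next is the roll.

Emit:
carry_out(
  commands=[
    [[0,0.001,0.025],0,1],
    [[0,0,0.025],0,1],
    [[0,0,0.02],0,1],
    [[0,0,0.012],0,1],
    [[0,0,0.008],0,1],
    [[0,0,0],0,0.7],
    [[0,0,0],0,0.6],
    [[0,0,0],0,0.5],
    [[0,0,0],0,0.4],
    [[0,0,0],0,0.4],
    [[0,0,0],0,0.4],
    [[0,0,0],0,0.4],
  ],
)

```text
time: 15.95
tool_pos: [0.4865, -0.3784, 0.0338]
tool_rot: [3.141, 0.0, 0.923]
contact_force: [-0.2, 0.9, 3.0]
opening: 0.051
grip_force: 8.0
```

Emit:
carry_out(
  commands=[
    [[0,0,-0.01],0,0.4],
    [[0,0,-0.02],0,0.4],
    [[0,0,-0.02],0,0.4],
    [[0,0,-0.02],0,0.4],
    [[0.009,-0.0075,0],0,0.4],
    [[0.02,-0.0165,0],0,0.4],
    [[0.02,-0.0165,0],0,0.4],
    [[0.02,-0.0165,0],0,0.4],
    [[0.02,-0.0165,0],0,0.4],
    [[0.02,-0.0165,0],0,0.4],
    [[0.02,-0.017,0],0,0.4],
    [[0,0,0],0,0.4],
    [[0,0,0],0,0.4],
  ],
)

```text
time: 17.58
tool_pos: [0.479, -0.211, 0.1033]
tool_rot: [3.142, 0.0, 0.923]
contact_force: [-0.2, 0.4, -0.2]
opening: 0.0509
grip_force: 8.0
```

```bash
python3 - <<'E'
from h import *
to(.479,-.211,.0298,.92)
a=shot('top');s=shot('scene')
x=ortho(a,.39,.57,-.47,-.29,.009)
q=lambda i,x,y,w,h:cv2.resize(i['pixels'][y:y+h,x:x+w],(390,292))
cv2.imwrite('pics/v3.png',np.hstack([cv2.resize(x,(400,400)),cv2.resize(s['pixels'][180:260,230:310],(400,400))])[...,::-1])
E
```

```text
t 17.57 rot [3.142 0.    0.923] pos [ 0.479  -0.211   0.1033] turn 0.003 | shift before turn [ 0.  -0.  73.5] after turn [ 0.  -0.  73.5]
```

View pics/v3.png

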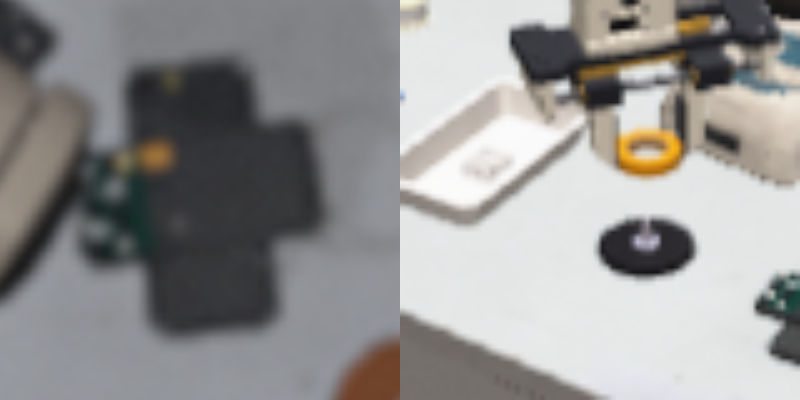

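Emit:
carry_out(
  commands=[
    [[0,0,0.015],0,0.4],
    [[0,0,0.02],0,0.4],
    [[0,0,0.015],0,0.4],
    [[0,0,0.01],0,0.4],
    [[0,0,0.008],0,0.4],
    [[0,0,0.004],0,0.4],
    [[0,0,0.0015],0,0.4],
    [[0,0,0],0,0.4],
    [[0,0,0],0,0.4],
  ],
)

```text
time: 18.8
tool_pos: [0.4793, -0.211, 0.0304]
tool_rot: [3.141, -0.0, 0.923]
contact_force: [0.4, -0.6, -0.1]
opening: 0.0511
grip_force: 8.0
```

Emit:
carry_out(
  commands=[
    [[0,0,0.0005],0,0.4],
    [[0,0,0],0,0.6],
    [[0,0,0],0,0.7],
    [[0,0,0],0,0.8],
    [[0,0,0],0,0.85],
    [[0,0,-0.01],0,0.85],
    [[0,0,-0.02],0,0.9],
    [[0,0,-0.03],0,1],
    [[0,0,-0.03],0,1],
    [[-0.009,0.0075,0],0,1],
    [[-0.02,0.0165,0],0,1],
    [[-0.02,0.0165,0],0,1],
    [[-0.02,0.0165,0],0,1],
    [[-0.02,0.0165,0],0,1],
    [[-0.02,0.0165,0],0,1],
    [[-0.02,0.017,0],0,1],
    [[0,0,0],0,1],
  ],
)

```text
time: 20.92
tool_pos: [0.4858, -0.38, 0.1185]
tool_rot: [-3.141, 0.0, 0.921]
contact_force: [0.0, 0.5, 0.9]
opening: 0.0918
grip_force: 0.0
```

```bash
python3 - <<'E'
from h import *
to(.484,-.379,.0255,1.70)
a=shot('top');s=shot('scene')
x=ortho(a,.42,.54,-.27,-.15,.02)
cv2.imwrite('pics/v4.png',np.hstack([cv2.resize(x,(400,400)),cv2.resize(s['pixels'][200:280,240:320],(400,400))])[...,::-1])
E
```

```text
t 20.93 rot [-3.141  0.     0.921] pos [ 0.4858 -0.38    0.1185] turn -0.779 | shift before turn [-0.3 -2.  93. ] after turn [ 1.2 -1.6 93. ]
```

View pics/v4.png

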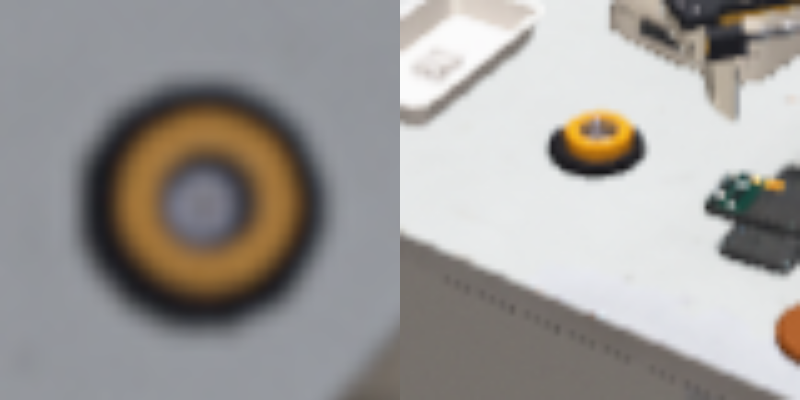

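```bash
python3 - <<'E'
from h import *
a=shot('top');img=cv2.imread('pics/top0.png')[...,::-1].copy();a['pixels']=img
for name,z,c,phi,other in (('open',.012,(.484,-.379),np.pi/2+.125,30),('back',.006,(.48,-.379),.125,27)):
    for phi in (phi-.02,phi,phi+.02):
        o=ortho(a,.40,.56,-.46,-.30,z);g=cv2.cvtColor(o,cv2.COLOR_RGB2GRAY).astype(float)
        d=np.array([np.cos(phi),np.sin(phi)]);n=np.array([-d[1],d[0]])
        def prof(D,N,b,ts):
            P=np.array([[[c[0]+t*D[0]+w*N[0],c[1]+t*D[1]+w*N[1]] for w in np.linspace(b[0],b[1],15)] for t in ts])
            return cv2.remap(g.astype(np.float32),((-.30-P[...,1])/.0005).astype(np.float32),((.56-P[...,0])/.0005).astype(np.float32),1).mean(1)
        def edges(D,N,b,L):
            r=[]
            for s in(-1,1):
                ts=np.arange(L-.015,L+.015,.0005);v=prof(s*D,N,b,ts);k=np.argmax(np.gradient(cv2.GaussianBlur(v.reshape(-1,1),(1,9),0).ravel()));r.append((s*ts[k],np.gradient(v).max()))
            return [round(1000*q[0],1) for q in r]
        L,W=(.056,.027) if name=='open' else (.062,.030)
        print(name,round(phi,3),'ends',edges(d,n,(-.018,.018),L),'sides at arm -,+',edges(n,d,(-.052,-.038),W),edges(n,d,(.038,.052),W))
E
```

```text
open 1.676 ends [np.float64(-54.0), np.float64(57.5)] sides at arm -,+ [np.float64(-27.5), np.float64(25.0)] [np.float64(-23.0), np.float64(29.5)]
open 1.696 ends [np.float64(-54.0), np.float64(57.5)] sides at arm -,+ [np.float64(-26.5), np.float64(26.0)] [np.float64(-24.0), np.float64(28.5)]
open 1.716 ends [np.float64(-54.0), np.float64(57.5)] sides at arm -,+ [np.float64(-26.0), np.float64(26.5)] [np.float64(-24.5), np.float64(28.0)]
back 0.105 ends [np.float64(-60.0), np.float64(62.5)] sides at arm -,+ [np.float64(-32.0), np.float64(27.5)] [np.float64(-31.5), np.float64(28.0)]
back 0.125 ends [np.float64(-60.0), np.float64(63.0)] sides at arm -,+ [np.float64(-31.0), np.float64(28.5)] [np.float64(-32.0), np.float64(27.0)]
back 0.145 ends [np.float64(-60.0), np.float64(63.0)] sides at arm -,+ [np.float64(-30.0), np.float64(29.5)] [np.float64(-33.0), np.float64(26.0)]
```

Emit:
carry_out(
  commands=[
    [[0,0,0],-0.1,1],
    [[0,0,0],-0.1,1],
    [[0,0,0],-0.1,1],
    [[0,0,0],-0.1,1],
    [[0,0,0],-0.1,1],
    [[0,0,0],-0.1,1],
    [[0,0,0],-0.1,1],
    [[0,0,0],-0.1,1],
    [[0.003,-0.0024,0],0,1],
    [[0,0,0.025],0,1],
    [[0,0,0.025],0,1],
    [[0,0,0.02],0,1],
    [[0,0,0.012],0,1],
    [[0,0,0.007],0,1],
    [[0,0,0],0,1],
    [[0,0,0],0,1],
  ],
)

```text
time: 23.08
tool_pos: [0.484, -0.376, 0.0313]
tool_rot: [3.141, 0.001, 1.723]
contact_force: [0.3, -0.2, 0.3]
opening: 0.092
grip_force: 0.0
```

```bash
python3 -c "
from h import *
to(.483,-.3775,.0247,1.72)"
```

```text
t 23.07 rot [3.141e+00 1.000e-03 1.723e+00] pos [ 0.484  -0.376   0.0313] turn 0.003 | shift before turn [-1.3 -1.2  6.6] after turn [-1.3 -1.2  6.6]
```

Emit:
carry_out(
  commands=[
    [[-0.0013,-0.0012,0.0045],0,1],
    [[0,0,0.002],0,1],
    [[0,0,0],0,0.75],
    [[0,0,0],0,0.65],
    [[0,0,0],0,0.6],
    [[0,0,0],0,0.5],
    [[0,0,0],0,0.5],
    [[0,0,0],0,0.5],
    [[0,0,0],0,0.5],
    [[0,0,0],0,0.5],
  ],
  newtons=12,
)

```text
time: 24.32
tool_pos: [0.4827, -0.3771, 0.024]
tool_rot: [-3.142, 0.0, 1.723]
contact_force: [0.3, 0.2, 0.1]
opening: 0.0536
grip_force: 12.0
```

Emit:
carry_out(
  commands=[
    [[0,0,-0.008],0,0.5],
    [[0,0,-0.015],0,0.5],
    [[0,0,-0.025],0,0.5],
    [[0,0,-0.025],0,0.5],
    [[0,0,-0.02],0,0.5],
    [[0,0,0],0.11,0.5],
    [[0,0,0],0.11,0.5],
    [[0,0,0],0.11,0.5],
    [[0,0,0],0.11,0.5],
    [[0,0,0],0.11,0.5],
    [[0,0,0],0.11,0.5],
    [[0,0,0],0.11,0.5],
    [[0,0,0],0.11,0.5],
    [[0,0,0],0.11,0.5],
    [[0,0,0],0.11,0.5],
    [[0,0,0],0.11,0.5],
    [[0,0,0],0.11,0.5],
    [[0,0,0],0.11,0.5],
    [[0,0,0],0.111,0.5],
    [[0,0,0],0,0.5],
  ],
)

```text
time: 26.82
tool_pos: [0.4829, -0.3774, 0.1182]
tool_rot: [3.14, -0.001, 0.183]
contact_force: [0.4, -0.7, 0.2]
opening: 0.0539
grip_force: 12.0
```

```bash
python3 -c "
from h import *
to(.463,.343,.1,.182)"
```

```text
t 26.82 rot [ 3.14e+00 -1.00e-03  1.83e-01] pos [ 0.4829 -0.3774  0.1182] turn 0.001 | shift before turn [ 111.4 -712.    18.2] after turn [ 110.8 -712.1   18.2]
```

Emit:
carry_out(
  commands=[
    [[0.0031,-0.0198,0],0,0.5],
    [[0.0031,-0.0198,0],0,0.5],
    [[0.0062,-0.0396,0],0,0.5],
    [[0.0062,-0.0396,0],0,0.5],
    [[0.0062,-0.0396,0],0,0.5],
    [[0.0062,-0.0396,0],0,0.5],
    [[0.0062,-0.0396,0],0,0.5],
    [[0.0062,-0.0396,0],0,0.5],
    [[0.0062,-0.0396,0],0,0.5],
    [[0.0062,-0.0396,0],0,0.5],
    [[0.0062,-0.0396,0],0,0.5],
    [[0.0062,-0.0396,0],0,0.5],
    [[0.0062,-0.0396,0],0,0.5],
    [[0.0062,-0.0396,0],0,0.5],
    [[0.0062,-0.0396,0],0,0.5],
    [[0.0062,-0.0396,0],0,0.5],
    [[0.0062,-0.0396,0],0,0.5],
    [[0.0062,-0.0396,0],0,0.5],
    [[0.0031,-0.0198,0],0,0.5],
    [[0.0031,-0.0198,0],0,0.5],
  ],
)

```text
time: 29.32
tool_pos: [0.4632, 0.3447, 0.1171]
tool_rot: [3.141, 0.0, 0.183]
contact_force: [1.0, 0.5, 0.2]
opening: 0.0538
grip_force: 12.0
```

Emit:
carry_out(
  commands=[
    [[0,0,0.02],0,0.5],
    [[0,0,0.02],0,0.5],
    [[0,0,0],0,0.5],
    [[0,0,0],0,0.5],
  ],
)

```text
time: 29.82
tool_pos: [0.4641, 0.344, 0.0777]
tool_rot: [-3.141, -0.001, 0.181]
contact_force: [0.1, 0.2, -0.7]
opening: 0.0538
grip_force: 12.0
```

```bash
python3 - <<'E'
from h import *
to(.463,.343,.0265,.182)
a=shot('top');s=shot('scene')
cv2.imwrite('pics/v5.png',np.hstack([cv2.resize(a['pixels'][190:270,95:175],(400,400)),cv2.resize(s['pixels'][150:230,130:210],(400,400))])[...,::-1])
E
```

```text
t 29.82 rot [-3.141e+00 -1.000e-03  1.810e-01] pos [0.4641 0.344  0.0777] turn -0.001 | shift before turn [-1.3  0.8 51.2] after turn [-1.3  0.8 51.2]
```

View pics/v5.png

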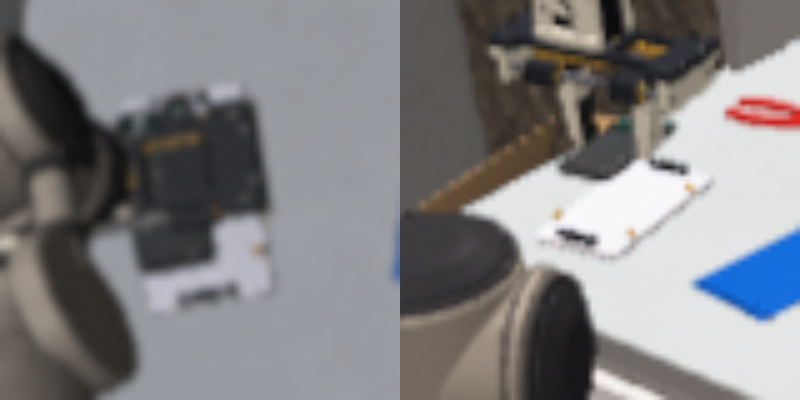

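```bash
python3 - <<'E'
from h import *
a=shot('top')
e=back(a,(95+174/5,190+270/5),.063);print('near end',e)
for c in((.464,.344),): print('expected',[c[0]-.056*np.cos(.182),c[1]-.056*np.sin(.182)])
s=shot('scene')
# stops' inner faces, projected for check of holder pose
for t in(-.064,.064): print(proj(a,(.463+t*np.cos(.182),.343+t*np.sin(.182),.016)))
E
```

```text
near end [0.409553   0.33386209 0.063     ]
expected [np.float64(0.40892491469317827), np.float64(0.3338641735193274)]
[135.2147163  246.94089142]
[129.76114859 210.55606755]
```

Emit:
carry_out(
  commands=[
    [[-0.0013,0.0008,0.015],0,0.5],
    [[0,0,0.015],0,0.5],
    [[0,0,0.01],0,0.5],
    [[0,0,0.006],0,0.5],
    [[0,0,0.004],0,0.5],
    [[0,0,0],0,0.5],
    [[0,0,0],0,0.5],
  ],
)

```text
time: 30.9
tool_pos: [0.4627, 0.3432, 0.0273]
tool_rot: [-3.141, -0.001, 0.182]
contact_force: [-0.1, 1.0, -0.8]
opening: 0.0538
grip_force: 12.0
```

Emit:
carry_out(
  commands=[
    [[0,0,0.001],0,0.5],
    [[0,0,0],0,0.5],
    [[0,0,0],0,0.62],
    [[0,0,0],0,0.68],
    [[0,0,0],0,0.74],
    [[0,0,0],0,0.8],
    [[0,0,-0.01],0,0.8],
    [[0,0,-0.02],0,0.8],
    [[0,0,-0.03],0,1],
    [[0,0,-0.03],0,1],
    [[0,0,0],0.07,1],
    [[0,0,0],0,1],
  ],
)

```text
time: 32.4
tool_pos: [0.4625, 0.3431, 0.1169]
tool_rot: [-3.141, -0.001, 0.112]
contact_force: [-0.4, -0.0, 0.0]
opening: 0.0917
grip_force: 0.0
```

```bash
python3 -c "
from h import *
to(.4817,-.3807,.115,.111)"
```

```text
t 32.4 rot [-3.141e+00 -1.000e-03  1.120e-01] pos [0.4625 0.3431 0.1169] turn 0.001 | shift before turn [-62.1 721.4   1.9] after turn [-61.1 721.5   1.9]
```

Emit:
carry_out(
  commands=[
    [[-0.0017,0.02,0],0,1],
    [[-0.0017,0.02,0],0,1],
    [[-0.0034,0.04,0],0,1],
    [[-0.0034,0.04,0],0,1],
    [[-0.0034,0.04,0],0,1],
    [[-0.0034,0.04,0],0,1],
    [[-0.0034,0.04,0],0,1],
    [[-0.0034,0.04,0],0,1],
    [[-0.0034,0.04,0],0,1],
    [[-0.0034,0.04,0],0,1],
    [[-0.0034,0.04,0],0,1],
    [[-0.0034,0.04,0],0,1],
    [[-0.0034,0.04,0],0,1],
    [[-0.0034,0.04,0],0,1],
    [[-0.0034,0.04,0],0,1],
    [[-0.0034,0.04,0],0,1],
    [[-0.0034,0.04,0],0,1],
    [[-0.0034,0.04,0],0,1],
    [[-0.0017,0.02,0],0,1],
    [[-0.0017,0.02,0],0,1],
  ],
)

```text
time: 34.9
tool_pos: [0.4801, -0.3809, 0.1156]
tool_rot: [-3.141, 0.001, 0.111]
contact_force: [0.4, 0.6, 0.0]
opening: 0.0919
grip_force: 0.0
```

Emit:
carry_out(
  commands=[
    [[0,0,0],0,1],
    [[0,0,0],0,1],
  ],
)

```text
time: 35.15
tool_pos: [0.481, -0.3788, 0.1157]
tool_rot: [-3.14, 0.001, 0.111]
contact_force: [0.1, 0.3, 0.2]
opening: 0.0918
grip_force: 0.0
```

```bash
python3 - <<'E'
from h import *
to(.4817,-.3807,.0195,.111)
a=shot('top');s=shot('scene')
x=ortho(a,.36,.56,.245,.445,.014)
cv2.imwrite('pics/v6.png',np.hstack([cv2.resize(x,(400,400)),cv2.resize(s['pixels'][190:290,260:360],(400,400))])[...,::-1])
E
```

```text
t 35.15 rot [-3.14e+00  1.00e-03  1.11e-01] pos [ 0.481  -0.3788  0.1157] turn 0.0 | shift before turn [ 0.5  2.  96.2] after turn [ 0.5  2.  96.2]
```

View pics/v6.png

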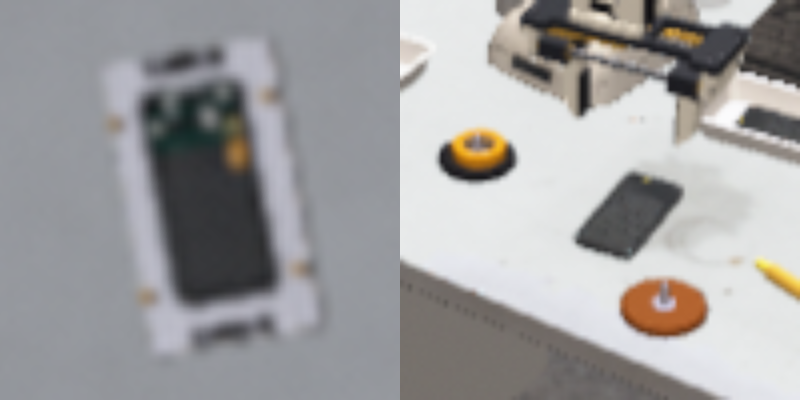

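Emit:
carry_out(
  commands=[
    [[0.0005,0.002,0.025],0,1],
    [[0,0,0.025],0,1],
    [[0,0,0.02],0,1],
    [[0,0,0.014],0,1],
    [[0,0,0.008],0,1],
    [[0,0,0.004],0,1],
    [[0,0,0],0,1],
    [[0,0,0],0,0.75],
    [[0,0,0],0,0.7],
    [[0,0,0],0,0.65],
    [[0,0,0],0,0.55],
    [[0,0,0],0,0.55],
    [[0,0,0],0,0.55],
    [[0,0,0],0,0.55],
    [[0,0,0],0,0.55],
  ],
  newtons=10,
)

```text
time: 37.12
tool_pos: [0.4827, -0.3813, 0.0201]
tool_rot: [3.141, -0.0, 0.112]
contact_force: [-1.1, -0.5, 2.8]
opening: 0.0595
grip_force: 10.0
```

Emit:
carry_out(
  commands=[
    [[0,0,-0.008],0,0.55],
    [[0,0,-0.015],0,0.55],
    [[0,0,-0.025],0,0.55],
    [[0,0,-0.025],0,0.55],
    [[0,0,-0.015],0,0.55],
    [[0,0,0],0.108,0.55],
    [[0,0,0],0.108,0.55],
    [[0,0,0],0,0.55],
  ],
)

```text
time: 38.12
tool_pos: [0.4826, -0.3812, 0.1083]
tool_rot: [3.142, 0.0, -0.103]
contact_force: [-0.2, -0.7, 0.1]
opening: 0.0598
grip_force: 10.0
```

Emit:
carry_out(
  commands=[
    [[-0.0021,-0.0189,0],0,0.55],
    [[-0.0021,-0.0189,0],0,0.55],
    [[-0.0041,-0.0378,0],0,0.55],
    [[-0.0041,-0.0378,0],0,0.55],
    [[-0.0041,-0.0378,0],0,0.55],
    [[-0.0041,-0.0378,0],0,0.55],
    [[-0.0041,-0.0378,0],0,0.55],
    [[-0.0041,-0.0378,0],0,0.55],
    [[-0.0041,-0.0378,0],0,0.55],
    [[-0.0041,-0.0378,0],0,0.55],
    [[-0.0041,-0.0378,0],0,0.55],
    [[-0.0041,-0.0378,0],0,0.55],
    [[-0.0041,-0.0378,0],0,0.55],
    [[-0.0041,-0.0378,0],0,0.55],
    [[-0.0021,-0.0189,0],0,0.55],
    [[-0.0021,-0.0189,0],0,0.55],
    [[0,0,0.02],0,0.55],
    [[0,0,0.02],0,0.55],
    [[0,0,0.02],0,0.55],
    [[0,0,0],0,0.55],
  ],
)

```text
time: 40.62
tool_pos: [0.4784, 0.1517, 0.0471]
tool_rot: [3.141, 0.003, -0.103]
contact_force: [0.4, 0.1, -0.4]
opening: 0.0598
grip_force: 10.0
```

```bash
python3 - <<'E'
from h import *
to(.48,.151,.0232,-.104)
a=shot('top');s=shot('scene')
cv2.imwrite('pics/v7.png',np.hstack([cv2.resize(a['pixels'][190:270,145:225],(400,400)),cv2.resize(s['pixels'][160:240,170:250],(400,400))])[...,::-1])
E
```

```text
t 40.62 rot [ 3.141e+00  3.000e-03 -1.030e-01] pos [0.4784 0.1517 0.0471] turn 0.001 | shift before turn [ 1.6  0.5 23.9] after turn [ 1.6  0.5 23.9]
```

View pics/v7.png

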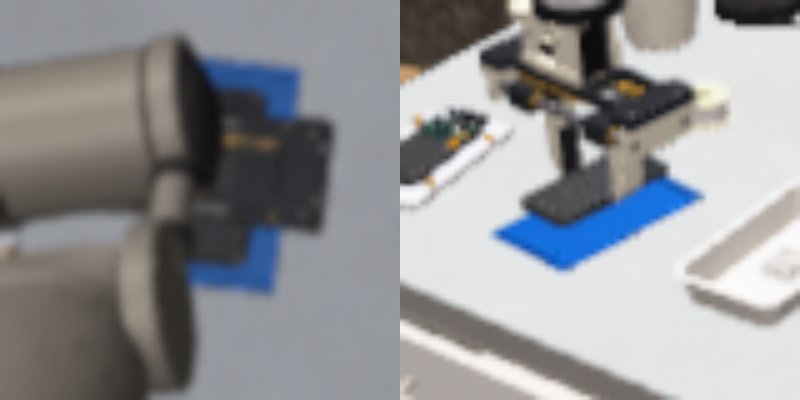

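```bash
python3 - <<'E'
from h import *
a=shot('top')
f,n=back(a,(145+250/5,207.6),.033),back(a,(192,242.8),.033)
u=np.array([np.cos(.104),-np.sin(.104)]);P=np.array([.4784,.1517])
print('along axis far,near from TCP',(f[:2]-P)@u,(n[:2]-P)@u)
E
```

```text
along axis far,near from TCP 0.05926040529390935 -0.06166181599901952
```

Emit:
carry_out(
  commands=[
    [[0.0028,0.0005,0.01],0,0.55],
    [[0,0,0.007],0,0.55],
    [[0,0,0.004],0,0.55],
    [[0,0,0.0015],0,0.55],
    [[0,0,0],0,0.55],
    [[0,0,0],0,0.55],
  ],
)

```text
time: 41.52
tool_pos: [0.4833, 0.1503, 0.0256]
tool_rot: [-3.142, -0.0, -0.104]
contact_force: [-0.2, 0.4, 0.4]
opening: 0.0595
grip_force: 10.0
```

Emit:
carry_out(
  commands=[
    [[-0.002,-0.0005,0.001],0,0.55],
    [[0,0,0.0012],0,0.55],
    [[0,0,0],0,0.55],
    [[0,0,0],0,0.55],
  ],
)

```text
time: 42.02
tool_pos: [0.4812, 0.151, 0.0233]
tool_rot: [3.142, -0.0, -0.104]
contact_force: [-0.1, -0.7, -0.3]
opening: 0.0596
grip_force: 10.0
```

Release, lift, and withdraw sideways for a clear look.

Emit:
carry_out(
  commands=[
    [[0,0,0],0,0.68],
    [[0,0,0],0,0.74],
    [[0,0,0],0,0.8],
    [[0,0,0],0,0.85],
    [[0,0,-0.01],0,0.85],
    [[0,0,-0.02],0,0.9],
    [[0,0,-0.04],0,1],
    [[0,0,-0.04],0,1],
    [[0,0.03,-0.02],0,1],
    [[0,0.04,0],0,1],
    [[0,0.04,0],0,1],
    [[0,0.04,0],0,1],
    [[0,0.04,0],0,1],
    [[0,0.04,0],0,1],
    [[0,0.04,0],0,1],
    [[0,0.04,0],0,1],
    [[0,0.04,0],0,1],
    [[0,0.03,0],0,1],
    [[0,0,0],0,1],
    [[0,0,0],0,1],
  ],
)

```text
time: 44.52
tool_pos: [0.4415, -0.2262, 0.1536]
tool_rot: [-3.141, 0.0, -0.104]
contact_force: [0.9, -0.5, 0.2]
opening: 0.0916
grip_force: 0.0
```

```bash
python3 - <<'E'
from h import *
a=shot('top');s=shot('scene')
x=ortho(a,.38,.58,.05,.25,.006)
h=cv2.cvtColor(x,cv2.COLOR_RGB2HSV).astype(int)
print('back',rect(cv2.morphologyEx((h[...,2]<100).astype(np.uint8),cv2.MORPH_OPEN,np.ones((7,7))),.58,.25))
cv2.imwrite('pics/v8.png',np.hstack([cv2.resize(x,(300,300)),cv2.resize(s['pixels'][150:270,170:370],(500,300))])[...,::-1])
E
```

```text
back [ 4.804000e-01  1.499000e-01  1.221933e+02  5.959180e+01 -1.049000e-01]
```

View pics/v8.png

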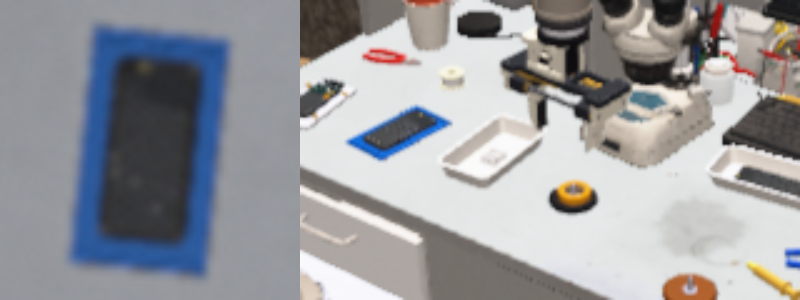

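The phone back is centred and straight on the mat. The box, the roll and the opened phone are all in place, and the spool and cutters haven't moved.

```bash
python3 -c "
from cell import robot
print(robot.hand_in())"
```

```text
the job is handed in; nothing more can be done
None
```

All four things are set flat and released on their own places in the order asked (screw box, tape roll, opened phone, black back), the spool and cutters were left alone, and the job was handed in at about 45 s; hand-in gave no verdict.

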